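Feed a marked bar through the press guard and hold it under the punch

ROBOT

A 6-joint arm with a two-finger parallel gripper is mounted at the origin on the work surface. World frame = base frame: x ahead of the robot, y to its left, z up, the work surface at z = 0. Lengths are in m, angles in rad, forces in N, time in s.
With the tool pointing down it reaches from about 0.35 to 0.775 m from the base axis. Payload 7.3 kg.
Tool frame: the origin (TCP) lies between the finger pads; the fingertips stand ahead of it and the grasp point (between the pads) lies 2 mm behind it (manip.tips_ahead is the z of the fingertips in the tool frame, in m); z points along the fingers, y is the direction in which the jaws open and shut (so a half turn about z gives the same grasp; the last joint's range is limited). The gripper opens to 92 mm and grips with 3 to 60 N. Pads are 19 mm wide; open, the fingers measure 130 mm over their backs; the gripper's body (75 mm by 190 mm) begins 47 mm behind the grasp point.
Start: joints at [0.989, 0.342, 1.524, -0, 1.275, -0.146], TCP at [0.222, 0.476, 0.205] pointing down, gripper open.
Joint ranges: [-2.53, 2.53], [-0.77, 2.02], [0.04, 2.7], [-1, 4.14], [0.28, 2.66], [-3.11, 3.11]. Speed limits (rad/s): [2.57, 2.57, 3.14, 3.14, 3.14, 3.14].

INTERFACE

Orientations are given as a 3x3 rotation matrix whose columns are the frame's x, y, z axes.
In Python, from workcell import manip gives the robot as it stands. The module is installed in compiled form; this text tells all that it offers. Calls block until the motion is done:
- manip.movep(position, orientation): joint-space move of the TCP to a pose.
- manip.move_linear(position, rot=None, velocity=0.15, stop_force=None): straight line of the TCP; rot=None keeps the orientation; velocity is the mean speed in m/s. With stop_force (N) it stops when the force on the tool has changed by that much, and returns True; else False.
- manip.set_joints(angles): joint-space move.
- manip.set_gripper(opening): finger opening in m; the grip force is fixed at half the most; returns when the fingers have stopped.
- manip.dwell(seconds).
- manip.inverse_kinematics(position, orientation): joint angles nearest the present ones, or None.
- manip.get_image(name): name is "scene" or "top" or "wrist"; returns the picture (400x640x3 uint8, red, green, blue); there is no depth.
- manip.camera_params(name): a dict with "fx", "fy", "cx", "cy" (pixels), "view" (4x4, takes a point from world to camera coordinates); the wrist camera has in their place "mount" (4x4, takes a point from camera to tool coordinates, whose origin is the TCP and whose axes are the flange's). Camera axes: x right, y up, looking along -z (the intrinsics and any distortion apply to the point x, -y, -z); pixel columns grow to the right and rows downward; lengths in m; the calibration is good to about 2 mm. The wrist camera is an equidistant fisheye: a pixel r from the principal point sees the ray r / f radians off the axis. A picture is of the moment at which its call begins: read the wrist's pose just before it. camera_params takes no time and is no camera call.
A pose or a line that the arm cannot do raises manip.MotionError and nothing moves.
- manip.sign_off(): hands the job in, once; it reports no verdict.
Readings, each from a call of its own:
- manip.current_time(): time.
- manip.current_qpos(): joint angles.
- manip.current_qvel(): joint speeds.
- manip.current_joint_torque(): joint torques, N m.
- manip.current_ee_pos(): TCP position.
- manip.current_tool_rot(): TCP orientation.
- manip.current_contact_force(): force on the tool from outside, world axes, zero at the start.
- manip.current_torque(): the same for the moment, N m.
- manip.current_grip_width(): finger opening in m.
Only numpy, scipy, OpenCV 4.12 (cv2) and the standard library are available. Lean on these libraries where they do the work, as an engineer would, in place of code of your own. Each camera call takes 0.05 s, during which the arm holds its last target. There are 200 camera calls.

TASK

Pick up the aluminium bar that has a cross drawn near one end and feed it, marked end first and cross upward, through the slot in the guard of the bench press until the punch point stands over the centre of the cross. Finish still gripping the bar there, level and straight in line with the feed direction, ready for the stroke: do not let go. Leave the other things on the bench where they are.

Things in the scene. Friction and masses are not known exactly. Their poses are not given: they have to be found in the camera images.
- bar: Bare aluminium flat bar, 260 x 30 x 12 mm, about 250 g, lying flat near a shorter bar of the same section. Origin: centre of its underside; x along it towards the marked end, y across, z up out of the face with the cross. Two 8 mm dark holes lie near its other end, 15 and 45 mm from it. May be gripped across its 30 mm width.
- mark (a point): Centre of the cross of thin black pen lines on the bar's top face, on its centre line, 30 mm from the marked end: at x +100, y 0, z +12 mm in the bar's frame. Same axes as the bar.
- nose (a point): Middle of the bar's marked end face: at x +130, y 0, z +6 mm in the bar's frame. Same axes as the bar.
- press: Grey bench air press, 200 (x) x 300 (y) mm base 30 mm high, fixed, does not move. Its column stands at the +y side; the head's underside is 220 mm up. Origin: on the table straight under the punch point; x is the feed direction (away from the robot, into the press), y towards the column, z up. Nothing of it stands in front of the slot's mouth, so there is free space under the bar there.
- slot (a point): Mouth of the feed slot, centre of the opening, on the outer face of the steel throat plate (76 wide, 50 high, 14 mm thick) on the guard: x -60, y 0, z +77 mm in the press frame, same axes (x into the press). Slot 32 mm wide (y), 14 mm high (z): 2 mm more than the bar each way; 3 mm bevel round the mouth. Its floor is 70 mm above the table, level with the anvil.
- punch_tip (a point): Point of the fixed, raised punch, facing down: on the press's z axis, 90 mm above the table, 60 mm beyond the slot's mouth, 8 mm above the top of a bar that lies on the anvil. Same axes as the press.
- offcut: Shorter unmarked aluminium bar, 150 x 30 x 12 mm, lying flat near the marked one; the two may change places. Leave it alone. Origin: centre of its underside, x along it.
- caliper: Bystander: grey and steel digital caliper lying flat, 235 x 80 x 14 mm. Origin: on the table under the middle of its beam.
- motor: Bystander: stepper motor 42 x 42 mm, shaft up, 65 mm high. Origin: centre of its underside.
- housing: Bystander: open black plastic housing, 100 x 170 x 45 mm. Origin: centre of its underside.
- anvil_top (a point): Centre of the top of the round steel anvil (50 mm diameter, 4 mm bevelled rim) under the punch: 70 mm above the table.
- guard_top (a point): Middle of the upper edge of the white sheet guard panel that carries the slot: 164 mm above the table. The panel spans y -85 to +120 mm of the press frame, its outer face at x -46 mm. A clear panel of the same height closes the side at y -85 mm; the side opposite the slot is open.

How it is judged:
By the outcome, as a careful person would: the job done as asked, in the order asked, and still so for the second after the job is handed in, while the arm keeps its last pose, push and grip.
It also fails if it takes over 45 s, if anything falls off the work surface, if the arm or the gripper's body presses on something with over 40 N, if the wrist force passes 120 N, or if a joint passes its speed limit or range.

## Working session

There is one attempt and no reset: what is moved stays moved. The work goes in short steps, each a Python script; the robot and the scene stay as the last script left them, time stands still between calls to the robot, and variables do not carry over. Pictures are saved under pics/ and viewed, about 8 in all and at most 12, crops included, and the job is handed in when it is done.

```bash
mkdir -p pics; cat > h.py <<'E'
import numpy as np, cv2
from workcell import manip
def snap(n,f):
    T=np.eye(4);T[:3,3]=manip.current_ee_pos();T[:3,:3]=manip.current_tool_rot()
    im=manip.get_image(n); cv2.imwrite('pics/'+f+'.png',im[:,:,::-1]); np.save('pics/'+f+'.npy',T); return im,T
def ray(n,uv,T=None):
    p=manip.camera_params(n); x=(uv[0]-p['cx'])/p['fx']; y=(uv[1]-p['cy'])/p['fy']
    if n=='wrist':
        r=np.hypot(x,y); s=np.sin(r)/r if r>1e-9 else 1; d=np.array([x*s,-y*s,-np.cos(r)]); C=T@np.array(p['mount'])
    else:
        d=np.array([x,-y,-1.]); C=np.linalg.inv(np.array(p['view']))
    d=C[:3,:3]@d; return C[:3,3],d/np.linalg.norm(d)
def onz(n,uv,z,T=None):
    o,d=ray(n,uv,T); return o+d*(z-o[2])/d[2]
def proj(n,P,T=None):
    p=manip.camera_params(n); V=np.array(p['view']) if n!='wrist' else np.linalg.inv(T@np.array(p['mount']))
    c=V[:3,:3]@np.asarray(P)+V[:3,3]; x,y,z=c[0],-c[1],-c[2]
    if n=='wrist':
        h=np.hypot(x,y); th=np.arctan2(h,z); x,y=x/h*th,y/h*th
    else: x,y=x/z,y/z
    return np.array([p['cx']+p['fx']*x,p['cy']+p['fy']*y])
def tri(rays):
    A=np.zeros((3,3));b=np.zeros(3)
    for o,d in rays:
        M=np.eye(3)-np.outer(d,d);A+=M;b+=M@o
    X=np.linalg.solve(A,b); return X,[np.linalg.norm((np.eye(3)-np.outer(d,d))@(X-o)) for o,d in rays]
E
python3 - <<'E'
from h import *
a,_=snap('top','top0');b,_=snap('scene','scene0');c,T=snap('wrist','wr0')
for n in('top','scene','wrist'):
    p=manip.camera_params(n);print({k:(np.round(v,4).tolist()) for k,v in p.items() if not isinstance(v,str)})
print(T.round(3),manip.tips_ahead,manip.current_time())
E
```

```text
{'fx': 450.5564, 'fy': 450.5564, 'cx': 323.1125, 'cy': 197.1714, 'view': [[0.0705, -0.9975, 0.002, -0.0013], [0.9748, 0.0693, 0.2119, -0.5428], [-0.2115, -0.013, 0.9773, -1.2244], [0.0, 0.0, 0.0, 1.0]]}
{'fx': 396.0096, 'fy': 396.0096, 'cx': 321.157, 'cy': 205.8873, 'view': [[0.0843, 0.9963, 0.0156, -0.0814], [-0.777, 0.0559, 0.627, 0.3432], [0.6238, -0.065, 0.7789, -1.4025], [0.0, 0.0, 0.0, 1.0]]}
{'fx': 309.7069, 'fy': 309.7069, 'cx': 323.9882, 'cy': 199.4245, 'mount': [[0.0001, 0.9532, 0.3022, 0.0831], [1.0, 0.0002, -0.0008, 0.0009], [-0.0009, 0.3022, -0.9532, -0.1806], [0.0, 0.0, 0.0, 1.0]]}
[[-0.907  0.422 -0.001  0.221]
 [ 0.422  0.907 -0.001  0.476]
 [ 0.    -0.001 -1.     0.205]
 [ 0.     0.     0.     1.   ]] 0.017 0.15
```

View pics/top0.png

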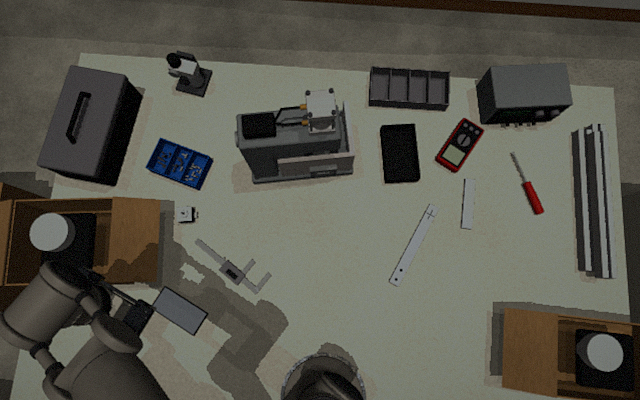

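View pics/scene0.png

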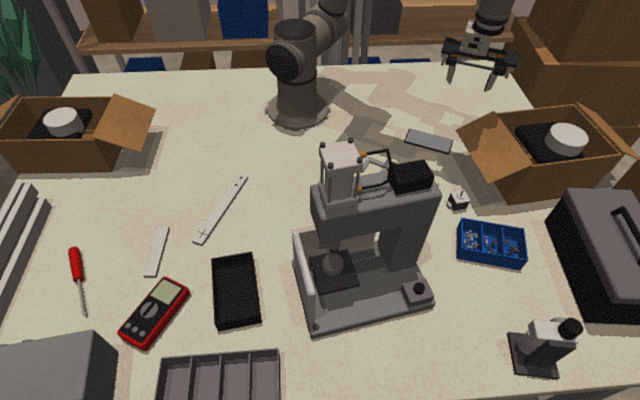

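View pics/wr0.png

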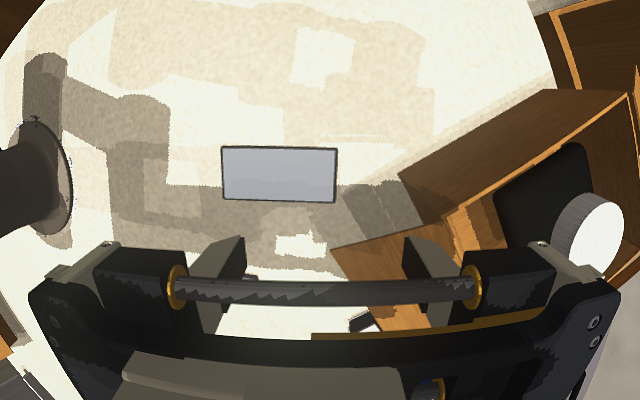

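Top view: the marked bar has its cross near (431,211) and its holes near (395,280). The offcut is at (468,204) and the press throat plate at about (328,168). The scene view agrees, with the cross at about (203,233). The wrist view shows only table, so I'll get rough positions and then look from near.

```bash
python3 - <<'E'
from h import *
M=onz('top',(431,211),.012);H=onz('top',(395.5,279),.012);S=onz('top',(328,168),.1)
print(M,H,S,onz('top',(278,163),.164),onz('top',(353,156),.164))
print('tri mark',tri([ray('top',(431,211)),ray('scene',(203,233))]),'hole',tri([ray('top',(395.5,279)),ray('scene',(240,182))]))
t=cv2.imread('pics/top0.png');s=cv2.imread('pics/scene0.png')
a=cv2.resize(t[80:195,225:365],None,fx=5,fy=5,interpolation=2)[:, :700]
cv2.imwrite('pics/c1.png',a)
# wrist looks
x=M[:2]-H[:2];x/=np.linalg.norm(x);C=(M+H)/2
# tool x toward robot (=-bar x), camera offset 83mm; image centre hits about TCP axis
X=np.array([-x[0],-x[1],0]);Z=np.array([0,0,-1.]);R=np.c_[X,np.cross(Z,X),Z]
P=np.array([*(C[:2]-x*0.06),.30]);print(P,manip.inverse_kinematics(P,R))
# slot look: tilt forward
th=np.radians(40);Z=np.array([np.sin(th),0,-np.cos(th)]);Y=np.array([0,1.,0]);
for sg in(1,-1):
    R2=np.c_[np.cross(sg*Y,Z),sg*Y,Z]
    for d in(.15,.2,.25):
        for h in (.2,.25,.3):
            q=manip.inverse_kinematics([S[0]-d,S[1],h],R2);print(sg,d,h,None if q is None else np.round(q,2))
E
```

```text
[ 0.53256222 -0.28094235  0.012     ] [ 0.32885995 -0.18419755  0.012     ] [0.61655228 0.02875524 0.1       ] [0.60256708 0.16138432 0.164     ] [ 0.63602287 -0.035747    0.164     ]
tri mark (array([ 0.53041867, -0.27642062,  0.02144418]), [np.float64(0.002275563498976555), np.float64(0.0022755634989766204)]) hole (array([ 0.32979555, -0.18907674, -0.00744531]), [np.float64(0.0017967009640587053), np.float64(0.0017967009640586379)])
[ 0.37651301 -0.20682953  0.3       ] [-6.81126473e-01  9.96739801e-02  1.57928437e+00 -4.44089210e-16
  1.46263430e+00 -1.80852968e+00]
1 0.15 0.2 None
1 0.15 0.25 [-0.2  -0.16  2.2   0.3   0.43 -2.  ]
1 0.15 0.3 [-0.2  -0.22  2.09  0.23  0.59 -1.91]
1 0.2 0.2 [-0.25 -0.19  2.39  0.55  0.3  -2.29]
1 0.2 0.25 [-0.25 -0.28  2.28  0.34  0.49 -2.07]
1 0.2 0.3 [-0.25 -0.34  2.17  0.26  0.65 -1.97]
1 0.25 0.2 [-0.34 -0.34  2.47  0.58  0.4  -2.37]
1 0.25 0.25 [-0.34 -0.43  2.35  0.39  0.59 -2.17]
1 0.25 0.3 [-0.34 -0.48  2.23  0.32  0.75 -2.07]
-1 0.15 0.2 None
-1 0.15 0.25 [-0.2  -0.16  2.2   0.3   0.43  1.14]
-1 0.15 0.3 [-0.2  -0.22  2.09  0.23  0.59  1.23]
-1 0.2 0.2 [-0.25 -0.19  2.39  0.55  0.3   0.85]
-1 0.2 0.25 [-0.25 -0.28  2.28  0.34  0.49  1.07]
-1 0.2 0.3 [-0.25 -0.34  2.17  0.26  0.65  1.17]
-1 0.25 0.2 [-0.34 -0.34  2.47  0.58  0.4   0.77]
-1 0.25 0.25 [-0.34 -0.43  2.35  0.39  0.59  0.97]
-1 0.25 0.3 [-0.34 -0.48  2.23  0.32  0.75  1.07]
```

View pics/c1.png

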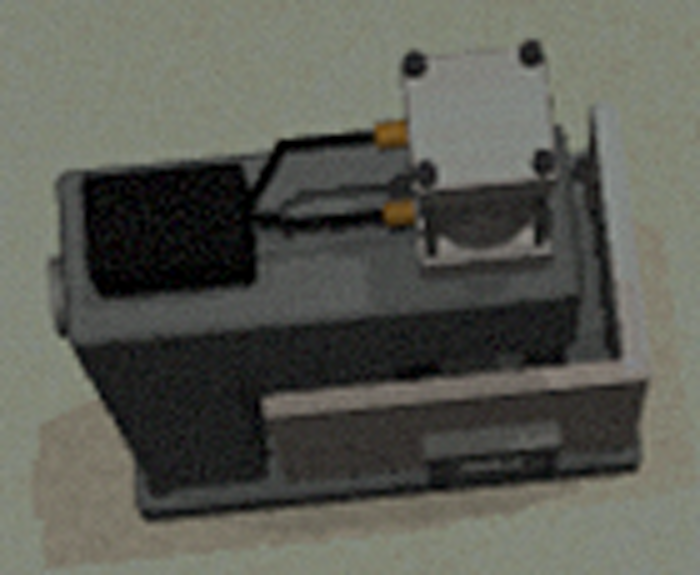

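```bash
python3 - <<'E'
from h import *
x=np.array([.2037,-.0967,0]);x/=np.linalg.norm(x);C=np.array([.434,-.234,0])
Z=np.array([0,0,-1.]);R=np.c_[x,np.cross(Z,x),Z]
P=C-x*.05+[0,0,.28]
print(manip.inverse_kinematics(P,R)); manip.movep(P,R); snap('wrist','b1')
# slot looks
xp=np.array([.986,.165,0]);yp=np.array([-.165,.986,0]);th=np.radians(40)
Z=xp*np.sin(th)+np.array([0,0,-np.cos(th)]);R2=np.c_[np.cross(-yp,Z),-yp,Z]
S=np.array([.61,.029,0])
for i,(dy,d,h) in enumerate([(.05,.2,.24),(-.04,.2,.24)]):
    p=S-xp*d+yp*dy+[0,0,h]; manip.movep(p,R2); snap('wrist','s%d'%(i+1))
print(manip.current_qpos(),manip.current_time())
b,s=cv2.imread('pics/b1.png'),cv2.imread('pics/s1.png')
cv2.imwrite('pics/v1.png',np.vstack([b[:280],s[:300]]))
E
```

```text
[-6.73546447e-01  1.36272589e-01  1.59083130e+00 -4.44089210e-16
  1.41448876e+00  1.34046788e+00]
[-0.72767586 -0.21650277  2.26971573  0.79300669  0.77818978  0.18505047] 4.3333
```

View pics/v1.png

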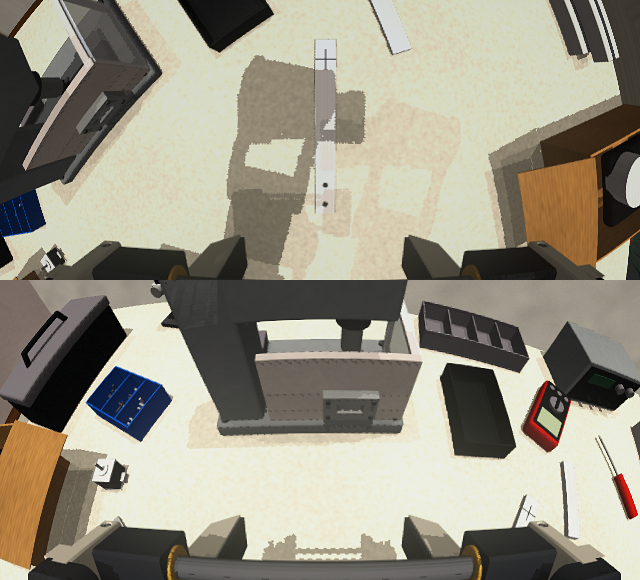

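Bar view (upper half): cross at (326,58), holes at (325,185) and (325,204). Press view (lower half): throat plate around (350,128) in s1, with the slot dark inside it. I'll zoom both press views to pick the slot corners.

```bash
python3 - <<'E'
from h import *
S=np.array([.61,.029,.077]);ims=[]
for f in('s1','s2'):
    T=np.load(f'pics/{f}.npy');u=proj('wrist',S,T);x0,y0=int(u[0])-50,int(u[1])-28;print(f,u,x0,y0)
    im=cv2.imread(f'pics/{f}.png');ims.append(cv2.resize(im[y0:y0+37,x0:x0+100],None,fx=8,fy=8,interpolation=cv2.INTER_NEAREST))
cv2.imwrite('pics/v2.png',np.vstack(ims))
E
```

```text
s1 [360.1806149 130.7007215] 310 102
s2 [294.75554504 129.32274365] 244 101
```

View pics/v2.png

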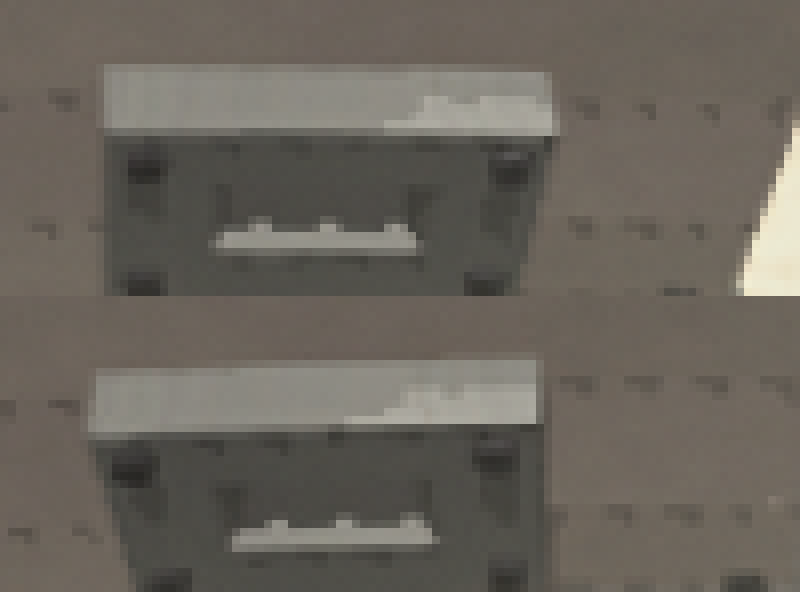

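```bash
python3 - <<'E'
from h import *
T1,T2=np.load('pics/s1.npy'),np.load('pics/s2.npy')
g=lambda x0,y0,p,q:(x0+p/8-.5,y0+q/8-.5)
A={'L':((104,134),(88,142)),'R':((555,136),(542,128)),'bl':((212,252),(232,254)),'br':((420,252),(437,254))}
pts={}
for k,(a,b) in A.items():
    X,e=tri([ray('wrist',g(310,102,*a),T1),ray('wrist',g(244,101,*b),T2)]);pts[k]=X;print(k,X.round(4),np.round(e,4))
    for n,(uv,T) in enumerate([(g(310,102,*a),T1),(g(244,101,*b),T2)]): print('   onz',onz('wrist',uv,.102 if k in'LR' else .067,T).round(4))
d=pts['L']-pts['R'];print('len',np.linalg.norm(d),'yaw',np.degrees(np.arctan2(-d[0],d[1])))
# bar from b1
T=np.load('pics/b1.npy');im=cv2.imread('pics/b1.png',0)
for n,x0,y0,w,h,z in(('cross',318,50,17,17,.012),('h1',319,179,13,12,.012),('h2',319,198,13,12,.012)):
    c=im[y0:y0+h,x0:x0+w].astype(int);print(n);print(c)
E
```

```text
L [0.6029 0.0813 0.103 ] [0.0001 0.0001]
   onz [0.6036 0.0814 0.102 ]
   onz [0.6038 0.0817 0.102 ]
R [0.6192 0.0064 0.0992] [0.0001 0.0001]
   onz [0.6171 0.0067 0.102 ]
   onz [0.6169 0.0059 0.102 ]
bl [0.6081 0.0627 0.0655] [0.0001 0.0001]
   onz [0.607  0.0625 0.067 ]
   onz [0.6073 0.0622 0.067 ]
br [0.6134 0.0257 0.0665] [0.0005 0.0005]
   onz [0.6137 0.0257 0.067 ]
   onz [0.6125 0.0254 0.067 ]
len 0.07667827406591048 yaw 12.247402161144823
cross
[[215 216 215 216 216 219 179 114 154 221 216 215 216 216 216 215 217]
 [216 216 216 216 217 220 180 115 155 221 216 216 216 216 215 216 217]
 [216 214 216 216 216 219 180 116 154 221 217 216 216 215 215 216 217]
 [215 215 215 216 217 220 180 116 153 221 217 216 216 216 216 216 218]
 [216 215 215 216 216 220 180 117 154 221 217 217 215 216 216 216 216]
 [216 215 216 216 216 220 179 117 153 221 217 216 216 217 216 215 217]
 [217 216 217 217 218 222 181 117 156 222 218 217 217 218 217 216 218]
 [218 218 217 216 217 221 180 117 154 222 218 217 218 218 218 218 219]
 [165 165 165 166 165 167 129  90 132 169 165 165 166 165 167 168 168]
 [
[... 1194 characters left out ...]
19 207 196 197 200 199 200 200 200]]
h2
[[199 202 200 202 197 195 196 196 195 198 198 199 199]
 [206 211 200 201 199 196 197 197 196 198 198 198 198]
 [207 195 201 203 201 201 201 201 198 198 198 199 198]
 [198 195 202 207 160 136 149 174 199 201 199 198 198]
 [195 196 201 186 118  77  88 113 154 191 199 198 198]
 [195 197 201 153  85  48  50  55  90 185 200 198 198]
 [195 196 201 127  72  50  53  56  90 184 200 198 197]
 [195 195 199 127  72  49  49  69 156 192 200 198 198]
 [215 214 217 213 169 124 101 117 193 199 198 198 197]
 [216 216 216 220 209 190 176 179 198 198 198 198 198]
 [214 215 216 218 213 203 198 199 199 198 197 198 199]
 [215 215 215 218 201 194 197 196 197 198 198 198 198]]
```

```bash
cat >> h.py <<'E'
def cross(g,u,r=8):
    x0,y0=int(round(u[0]))-r,int(round(u[1]))-r; w=255-g[y0:y0+2*r+1,x0:x0+2*r+1].astype(float)
    o=[]
    for ax in(0,1):
        p=w.mean(ax);p=np.clip(p-np.median(p)-5,0,None);k=np.arange(len(p));m=abs(k-p.argmax())<=2;o.append((p*k*m).sum()/(p*m).sum())
    return np.array([x0+o[0],y0+o[1]])
def hole(g,u,r=6):
    x0,y0=int(round(u[0]))-r,int(round(u[1]))-r; w=np.clip(150-g[y0:y0+2*r+1,x0:x0+2*r+1].astype(float),0,None)
    yy,xx=np.mgrid[:2*r+1,:2*r+1];return np.array([x0+(w*xx).sum()/w.sum(),y0+(w*yy).sum()/w.sum()])
E
python3 - <<'E'
from h import *
gr=lambda im:cv2.cvtColor(im,cv2.COLOR_RGB2GRAY)
T1=np.load('pics/b1.npy');g=cv2.imread('pics/b1.png',0)
uv1=[cross(g,(325,59)),hole(g,(324.5,184.5)),hole(g,(324.5,203.5))]
P=[onz('wrist',u,.012,T1) for u in uv1]
d=lambda a,b:np.linalg.norm(a-b)
print([p.round(4) for p in P],d(P[0],P[1]),d(P[1],P[2]))
hf=onz('top',(338,153),.22);xp=np.array([np.cos(np.radians(10)),np.sin(np.radians(10))]);print('head front x in press',(hf[:2]-[.610,.044])@xp-.06)
x=P[0]-P[2];x[2]=0;x/=np.linalg.norm(x);Z=np.array([0,0,-1.]);R=np.c_[x,np.cross(Z,x),Z]
G=P[0]-.16*x
manip.movep([G[0],G[1],.15],R);im,T2=snap('wrist','b2');g2=gr(im)
uv2=[f(g2,proj('wrist',p,T2)) for f,p in zip((cross,hole,hole),P)]
for a,b in zip(uv1,uv2): X,e=tri([ray('wrist',a,T1),ray('wrist',b,T2)]);print('tri',X.round(4),np.round(e,4),onz('wrist',b,.012,T2).round(4),b.round(1))
print(manip.current_time(),manip.current_ee_pos(),manip.current_contact_force())
E
```

```text
[array([ 0.5246, -0.2761,  0.012 ]), array([ 0.3571, -0.1965,  0.012 ]), array([ 0.3298, -0.1834,  0.012 ])] 0.1853893342603677 0.030338363371710426
head front x in press -0.05352157332827781
tri [ 0.5227 -0.2756  0.0124] [0.0001 0.0001] [ 0.5227 -0.2758  0.012 ] [327.2  30.7]
tri [ 0.3559 -0.1963  0.0145] [0. 0.] [ 0.3552 -0.1959  0.012 ] [326.6 205.9]
tri [ 0.3281 -0.1829  0.0124] [0.0001 0.0001] [ 0.3279 -0.1829  0.012 ] [326.4 231.4]
5.45 [ 0.38012367 -0.20629106  0.15028038] [-0.07396982 -0.04900907  0.20295663]
```

Height is confirmed at about 12–14 mm. I'll grip 68 mm behind the bar's centre so the wrist camera stays clear of the press head, lift, and check for sag or slip.

```bash
python3 - <<'E'
from h import *
gr=lambda im:cv2.cvtColor(im,cv2.COLOR_RGB2GRAY)
M=np.array([.5227,-.2758,0]);H=np.array([.3279,-.1829,0])
x=M-H;x/=np.linalg.norm(x);Z=np.array([0,0,-1.]);R=np.c_[x,np.cross(Z,x),Z]
G=(M-.168*x+H+.047*x)/2;print(M-.168*x,H+.047*x)
manip.movep([G[0],G[1],.08],R)
print('stop',manip.move_linear([G[0],G[1],.0185],velocity=.06,stop_force=6),manip.current_ee_pos(),manip.current_contact_force())
manip.set_gripper(.0);print('w',manip.current_grip_width(),manip.current_contact_force())
im,T0=snap('wrist','g0')
e=manip.current_ee_pos()
manip.move_linear([e[0],e[1],.15],velocity=.08)
print('w',manip.current_grip_width(),manip.current_contact_force(),manip.current_torque(),manip.current_time())
im2,T=snap('wrist','g1')
for f,i,TT in(('g0',im,T0),('g1',im2,T)):
    loc=np.array([.168,0,.0065+.0]) ; u=proj('wrist',TT[:3,3]+TT[:3,:3]@loc,TT);print(f,'pred',u)
cv2.imwrite('pics/v3.png',cv2.cvtColor(np.vstack([im[:290],im2[:290]]),cv2.COLOR_RGB2BGR))
E
```

```text
[ 0.37106119 -0.20348354  0.        ] [ 0.37032276 -0.20313139  0.        ]
stop False [ 0.37093034 -0.20348217  0.01877283] [-4.39059496e-04  4.08323436e-01  5.39147161e-01]
w 0.0005217236646172853 [-0.01257864 -0.01992051 -0.49912265]
w 0.00044648747874566255 [-0.17281311 -0.29202636  0.08910118] [-0.0490005   0.21307947  0.01706805] 10.2917
g0 pred [325.77438845 -30.26737893]
g1 pred [325.77438845 -30.26737893]
```

View pics/v3.png

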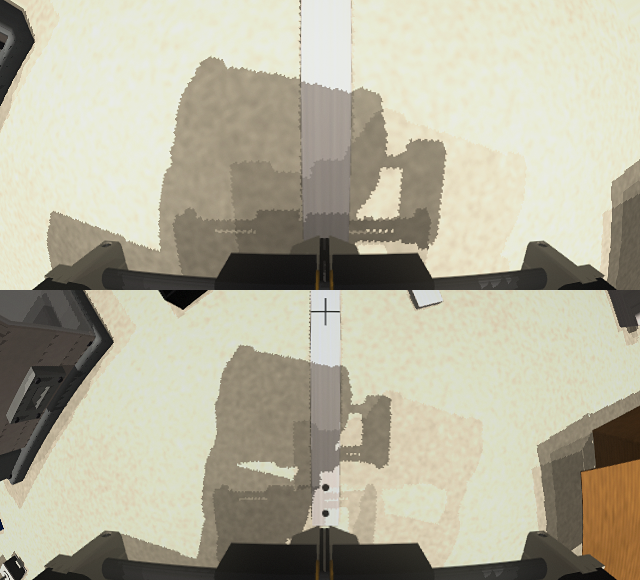

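The fingers closed fully (0.5 mm) above the bar. The bar was not gripped, and it looks undisturbed: cross at (325,21), holes at (325,197) and (325,222). Next I'll check where the fingertips really are.

```bash
python3 - <<'E'
from h import *
print('closed',manip.tips_ahead,manip.current_contact_force())
T=np.load('pics/g1.npy');g=cv2.imread('pics/g1.png',0)
for f,u in((cross,(325,21)),(hole,(325,197)),(hole,(325,222))): print(f(g,u),onz('wrist',f(g,u),.012,T).round(4))
for y in(0,):
  for z in(-.02,0,.0,.017): print(z,proj('wrist',T[:3,3]+T[:3,:3]@[0.0,0,z],T).round(1),proj('wrist',T[:3,3]+T[:3,:3]@[0.0095,0,z],T).round(1))
manip.set_gripper(.092);print('open',manip.tips_ahead,manip.current_grip_width(),manip.current_time())
im,T=snap('wrist','o1')
a=cv2.resize(g[200:270,240:410],None,fx=4,fy=4);b=cv2.resize(cv2.cvtColor(im,cv2.COLOR_RGB2GRAY)[200:270,140:500],None,fx=2,fy=2)
cv2.imwrite('pics/v4.png',np.vstack([cv2.copyMakeBorder(a,0,0,0,40,0),b]))
E
```

```text
closed 0.017 [ 0.58368342  0.2712049  -0.0900355 ]
[325.05674142  21.19218337] [ 0.5228 -0.2756  0.012 ]
[325.01828783 197.0697058 ] [ 0.3551 -0.1957  0.012 ]
[324.97331062 223.02243044] [ 0.328  -0.1828  0.012 ]
-0.02 [325.8 249.2] [325.8 234.2]
0 [325.7 235.1] [325.7 221.2]
0.0 [325.7 235.1] [325.7 221.2]
0.017 [325.6 225. ] [325.6 212. ]
open 0.017 0.09212208002850539 11.8
```

View pics/v4.png

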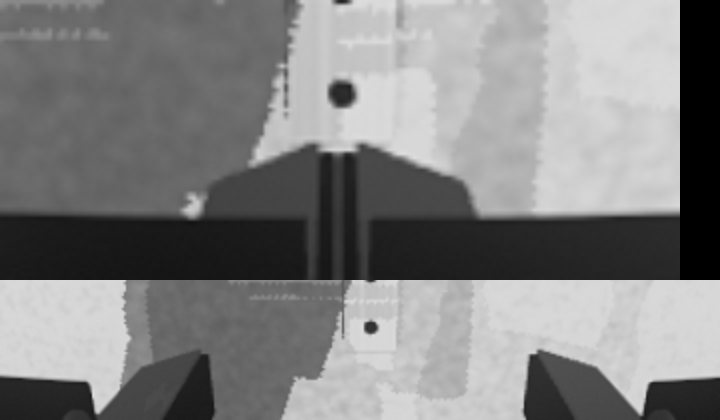

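The pads' lower edge sits at row 235 and the 92 mm opening spans 158 px. Through the calibration that puts the visible tips at about −19 mm in tool z, not +17 mm, so the fingers are shorter than stated. I'll descend by touch instead, with the fingers open and straddling the bar.

```bash
python3 - <<'E'
from h import *
M=np.array([.5228,-.2757,0]);H=np.array([.3279,-.1829,0])
x=M-H;x/=np.linalg.norm(x);Z=np.array([0,0,-1.]);R=np.c_[x,np.cross(Z,x),Z]
G=(M-.168*x+H+.047*x)/2
manip.movep([G[0],G[1],.03],R)
print('stop',manip.move_linear([G[0],G[1],-.022],velocity=.03,stop_force=4),manip.current_ee_pos(),manip.current_contact_force())
e=manip.current_ee_pos()
manip.move_linear([G[0],G[1],e[2]+.002],velocity=.02)
print(manip.current_ee_pos(),manip.current_contact_force(),manip.current_time())
E
```

```text
stop True [ 0.37069347 -0.20327739 -0.02104063] [0.10417082 0.38792697 4.64487581]
[ 0.37085379 -0.20339882 -0.01890757] [ 0.05857346 -0.11579549  1.17039959] 14.275
```

Touch confirms it: the tips really are about 20 mm behind the stated TCP, so the bar sits about 30 mm "behind" it in z. Now grip and lift.

```bash
python3 - <<'E'
from h import *
e=manip.current_ee_pos()
manip.set_gripper(.0);print('w',manip.current_grip_width(),manip.current_contact_force(),manip.current_ee_pos())
snap('wrist','g2')
manip.move_linear([e[0],e[1],.06],velocity=.06)
print('w',manip.current_grip_width(),manip.current_contact_force(),manip.current_torque(),manip.current_time())
im,T=snap('wrist','g3');g0=cv2.imread('pics/g2.png');
s,_=snap('scene','sc1')
cv2.imwrite('pics/v5.png',np.vstack([g0[:270],cv2.cvtColor(im,cv2.COLOR_RGB2BGR)[:270]]))
E
```

```text
w 0.029466094611469363 [-0.30650994 -0.19152541 -0.19505376] [ 0.37071927 -0.20334266 -0.0190407 ]
w 0.02934426209954764 [-0.60472096  0.16007714 -3.26660863] [ 0.06780276  0.30254488 -0.00203714] 16.7833
```

View pics/v5.png

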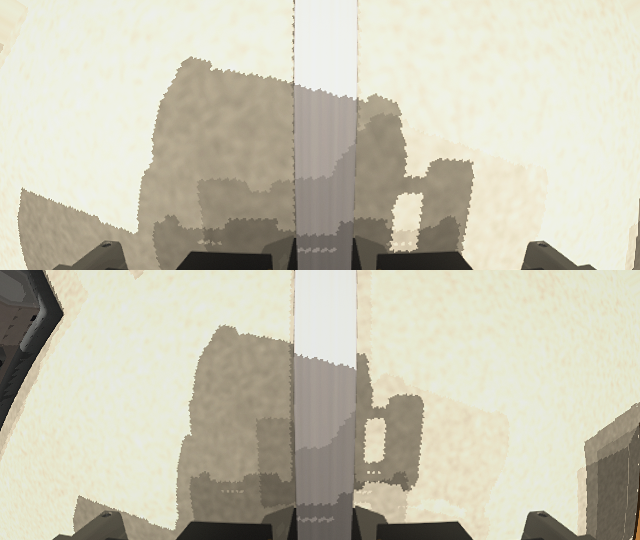

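The bar is gripped (29.4 mm) and lifted. It is centred between the pads, with edges at columns 295 and 357. I'll estimate the sag from the edge lines and from the top and scene views of the mark.

```bash
python3 - <<'E'
from h import *
def edges(f,rows):
    g=cv2.imread(f'pics/{f}.png',0).astype(float);o=[]
    for r in rows:
        p=np.abs(np.gradient(g[r-3:r+4].mean(0)));e=[]
        for lo,hi in((286,302),(350,366)):
            k=np.arange(lo,hi);w=p[lo:hi];m=abs(k-k[w.argmax()])<=2;e.append((w*k*m).sum()/(w*m).sum())
        o.append(e)
    return o
R=[5,15,25,35,45,55,150,170,190,210,225]
for f in('g2','g3'):
    T=np.load(f'pics/{f}.npy')
    for r,(a,b) in zip(R,edges(f,R)):
        # depth from width: rays in camera frame
        o,da=ray('wrist',(a,r),np.eye(4));_,db=ray('wrist',(b,r),np.eye(4))
        # tool frame: lateral y; find points at same z,x with y sep .030
        s=.030/abs(da[1]/da[2]-db[1]/db[2]); P=o+ (da/da[2]+db/db[2])/2*s
        print(f,r,round(a,1),round(b,1),'tool xyz mm',(P*1000).round(1))
print(manip.current_tool_rot().round(4))
im,_=snap('top','top1')
t=cv2.imread('pics/top1.png');s=cv2.imread('pics/sc1.png')
T=np.load('pics/g3.npy');mk=T[:3,3]+T[:3,:3]@[.168,0,-.030]
ut,us=proj('top',mk),proj('scene',mk);print(mk,ut,us)
c=lambda i,u,r=26:cv2.resize(i[int(u[1])-r:int(u[1])+r,int(u[0])-r:int(u[0])+r],(390,390),interpolation=cv2.INTER_NEAREST)
cv2.imwrite('pics/v6.png',np.hstack([c(t,ut),c(s,us)]))
E
```

```text
g2 5 294.2 356.7 tool xyz mm [131.3  -0.3 -30.5]
g2 15 292.7 356.7 tool xyz mm [125.   -0.7 -33.5]
g2 25 294.2 356.8 tool xyz mm [120.8  -0.3 -29.7]
g2 35 293.4 356.5 tool xyz mm [115.5  -0.6 -30.5]
g2 45 293.3 356.8 tool xyz mm [110.2  -0.5 -31.6]
g2 55 293.5 356.6 tool xyz mm [105.4  -0.5 -30.3]
g2 150 294.4 354.3 tool xyz mm [ 58.3  -0.9 -26.8]
g2 170 293.7 355.4 tool xyz mm [ 49.4  -0.7 -33.6]
g2 190 294.5 353.5 tool xyz mm [ 38.1  -1.1 -29.5]
g2 210 295.3 354.5 tool xyz mm [ 28.6  -0.6 -33. ]
g2 225 294.8 351.8 tool xyz mm [ 19.1  -1.4 -29.8]
g3 5 294.5 355.7 tool xyz mm [132.3  -0.5 -27.4]
g3 15 294.7 356.0 tool xyz mm [126.9  -0.4 -27. ]
g3 25 294.2 355.9 tool xyz mm [121.5  -0.5 -27.3]
g3 35 293.6 356.4 tool xyz mm [115.6  -0.5 -29.9]
g3 45 293.7 355.8 tool xyz mm [110.9  -0.7 -27.8]
g3 55 294.4 355.9 tool xyz mm [106.1  -0.5 -26.3]
g3 150 294.0 364.8 tool xyz mm [ 61.8   1.3 -50.8]
g3 170 294.6 364.2 tool xyz mm [ 53.    1.3 -50.4]
g3 190 294.6 363.6 tool xyz mm [ 44.4   1.2 -51.5]
g3 210 295.7 364.2 tool xyz mm [ 35.8   1.6 -53.3]
g3 225 295.7 353.0 tool xyz mm [ 19.5  -0.8 -30.8]
[[ 9.029e-01 -4.299e-01 -1.900e-03]
 [-4.299e-01 -9.029e-01  1.600e-03]
 [-2.400e-03 -6.000e-04 -1.000e+00]]
[ 0.52237308 -0.27549973  0.08925337] [435.55737477 209.39404815] [196.86894672 214.73528418]
```

View pics/v6.png

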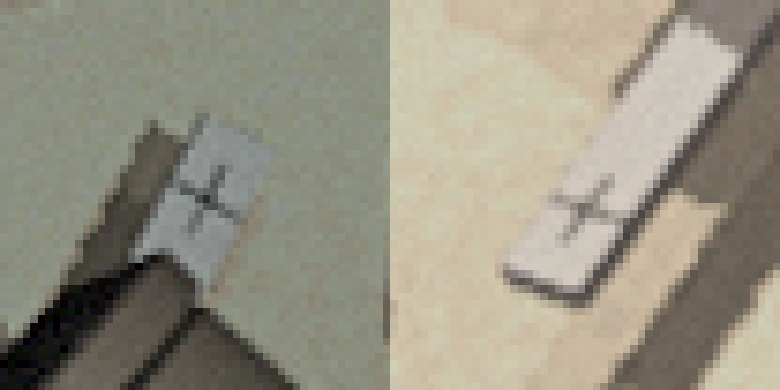

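The bar nose sags slightly: the edge widths give about 3.4 mm at 118 mm (≈1.6°), and the scene view shows the mark about 1 px low. I'll pitch the tool up to compensate. First I'll refine the press yaw from its long edges in the pictures I already have.

```bash
python3 - <<'E'
from h import *
for f in('s1','s2'):
    T=np.load(f'pics/{f}.npy');g=cv2.GaussianBlur(cv2.imread(f'pics/{f}.png',0),(3,3),0).astype(float)
    xp=np.array([np.cos(.1745),np.sin(.1745)]);yp=np.array([-xp[1],xp[0]]);S=np.array([.610,.044])
    for name,xo,z,sg,ys in(('guardtop',.014,.164,-1,np.linspace(-.07,.1,60)),('basebottom',None,0,1,np.linspace(-.07,.12,60))):
        # guard outer face at x=-46 -> mouth+14 ; base front x=-100 -> but nothing in front: search
        best=[]
        for y in ys:
            if xo is None: cand=np.linspace(-.06,.06,241)
            else: cand=xo+np.linspace(-.012,.012,121)
            P=[np.r_[S+xp*c+yp*y,z] for c in cand]
            uv=np.array([proj('wrist',p,T) for p in P],np.float32)
            v=cv2.remap(g.astype(np.float32),uv[:,0].copy(),uv[:,1].copy(),1).ravel()
            d=np.gradient(v)*(-1 if xo is None else 1)   # base: bright->dark going inward; guard: dark face->bright strip
            i=d.argmax();best.append((y,cand[i]))
        b=np.array(best);m=np.ones(len(b),bool)
        for _ in range(5):
            c=np.polyfit(b[m,0],b[m,1],1);r=b[:,1]-np.polyval(c,b[:,0]);m=abs(r)<max(.0015,2*np.median(abs(r)))
        print(f,name,'yaw',10-np.degrees(np.arctan(c[0])),'x at y0 rel mouth',c[1].round(4),m.sum(),np.std(r[m]).round(5))
E
```

```text
Traceback (most recent call last):
  File "h.py", line 16, in proj
    p=manip.camera_params(n); V=np.array(p['view']) if n!='wrist' else np.linalg.inv(T@np.array(p['mount']))
ValueError: time passes only in moves, steps and waits
```

```bash
python3 - <<'E'
s=open('h.py').read()
s=s.replace("p=manip.camera_params(n)","p=cp(n)").replace("def snap","from functools import lru_cache\n@lru_cache\ndef cp(n): return manip.camera_params(n)\ndef snap",1)
open('h.py','w').write(s)
E
python3 - <<'E'
from h import *
for f in('s1','s2'):
    T=np.load(f'pics/{f}.npy');g=cv2.GaussianBlur(cv2.imread(f'pics/{f}.png',0),(3,3),0).astype(np.float32)
    xp=np.array([np.cos(.1745),np.sin(.1745)]);yp=np.array([-xp[1],xp[0]]);S=np.array([.610,.044])
    for name,xo,z,ys in(('guardtop',.014,.164,np.linspace(-.07,.1,60)),('basebottom',None,0,np.linspace(-.07,.12,60))):
        best=[]
        for y in ys:
            cand=np.linspace(-.06,.06,241) if xo is None else xo+np.linspace(-.012,.012,121)
            uv=np.array([proj('wrist',np.r_[S+xp*c+yp*y,z],T) for c in cand],np.float32)
            v=cv2.remap(g,uv[:,0].copy(),uv[:,1].copy(),1).ravel()
            d=np.gradient(v)*(-1 if xo is None else 1)
            best.append((y,cand[d.argmax()]))
        b=np.array(best);m=np.ones(len(b),bool)
        for _ in range(5):
            c=np.polyfit(b[m,0],b[m,1],1);r=b[:,1]-np.polyval(c,b[:,0]);m=abs(r)<max(.0015,2*np.median(abs(r)))
        print(f,name,'yaw',10-np.degrees(np.arctan(c[0])),'x at y0',c[1].round(4),m.sum(),np.std(r[m]).round(5))
print(manip.current_time())
E
```

```text
s1 guardtop yaw 9.901762973819212 x at y0 0.0118 60 0.00064
s1 basebottom yaw 9.759991904660708 x at y0 0.0057 60 0.00065
s2 guardtop yaw 9.976352370068309 x at y0 0.0121 60 0.00072
s2 basebottom yaw 9.817011423814662 x at y0 0.0053 58 0.00058
16.9333
```

```bash
cat >> h.py <<'E'
YAW=np.radians(9.9);xp=np.array([np.cos(YAW),np.sin(YAW),0]);yp=np.array([-xp[1],xp[0],0]);up=np.array([0,0,1.])
MOUTH=np.array([.6092,.0440,0])
def pose(mx,my=0.,mz=.083,pitch=1.5,yaw=0.,sag=1.5):
    """tool pose that puts the mark at mx (press x; punch=0), lateral my, top height mz"""
    m=MOUTH+xp*(.06+mx)+yp*my+up*mz
    def fr(p):
        a=np.radians(p);b=np.radians(yaw);h=xp*np.cos(b)+yp*np.sin(b);X=h*np.cos(a)+up*np.sin(a);Y=np.cross(up,h)*-1
        return np.c_[X,Y,np.cross(X,Y)]
    B=fr(pitch-sag);R=fr(pitch)
    piv=m-.168*B[:,0]+.006*B[:,2]      # B z points down
    return piv+R@[0,0,.025],R
def rep(s=''): 
    print(s,'p',manip.current_ee_pos().round(4),'F',(np.c_[xp,yp,up].T@manip.current_contact_force()).round(1),'M',manip.current_torque().round(2),'w',round(manip.current_grip_width(),4),'t',round(manip.current_time(),1))
E
python3 - <<'E'
from h import *
P,R=pose(-.11,mz=.13);print(P,np.linalg.det(R))
manip.movep(P,R);rep('hi')
P,R=pose(-.11);manip.move_linear(P,R,velocity=.08);rep('pre');print(np.degrees(manip.current_tool_rot()[2,0]),P)
snap('top','top2');snap('scene','sc2')
us=proj('scene',MOUTH-xp*.02+up*.08);s=cv2.imread('pics/sc2.png');t=cv2.imread('pics/top2.png');ut=proj('top',MOUTH-xp*.02+up*.08)
c=lambda i,u,r=35:cv2.resize(i[int(u[1])-r:int(u[1])+r,int(u[0])-r:int(u[0])+r],(390,390),interpolation=2)
print(us,ut);cv2.imwrite('pics/v7.png',np.hstack([c(t,ut),c(s,us)]))
E
```

```text
[0.39509085 0.00663197 0.09900857] 0.9999999999999999
hi p [0.3954 0.006  0.0989] F [-1.1  0.3 -3.6] M [-0.04  0.38  0.01] w 0.0296 t 17.8
pre p [0.3954 0.0063 0.0521] F [-0.8 -0.  -1.4] M [-0.01  0.38 -0.03] w 0.0299 t 18.5
1.5144618046675669 [0.39509085 0.00663197 0.05200857]
[325.20309524 231.22854574] [323.08338398 178.87880683]
```

View pics/v7.png

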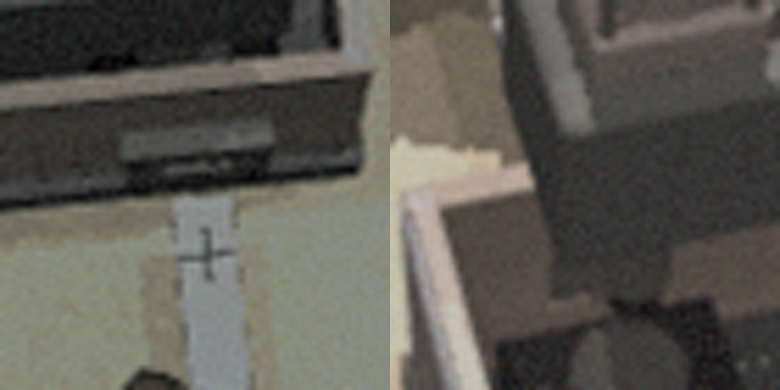

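Top crop: the bar nose is just in front of the plate, with the cross at (324.7,188.5) px and plate top-front corners at (309.4,172.1) and (336.3,169.4). I'll check lateral alignment within this one camera, then feed with a force guard.

```bash
python3 - <<'E'
from h import *
f=lambda uv,z:(lambda d:(round(d@xp*1e3,1),round(d@yp*1e3,1)))(onz('top',uv,z)-MOUTH)
print('cross(press x-60,y)',f((324.7,188.5),.083),'nose',f((324.5,177.9),.083),'plate',f((309.4,172.1),.102),f((336.3,169.4),.102))
e0=manip.current_ee_pos()
P,R=pose(-.075)
print(manip.move_linear(P,R,velocity=.05,stop_force=12));rep('in 15');print(P)
E
```

```text
cross(press x-60,y) (np.float64(-48.9), np.float64(-1.6)) nose (np.float64(-18.3), np.float64(-4.2)) plate (np.float64(-2.5), np.float64(36.5)) (np.float64(-2.3), np.float64(-38.8))
False
in 15 p [0.4295 0.0127 0.0519] F [ 0.9  0.7 -2.1] M [-0.13  0.4  -0.01] w 0.0295 t 19.5
[0.42956967 0.01264949 0.05200857]
```

In the slot with no contact force. Continue to 8 mm short, then look over the guard.

```bash
python3 - <<'E'
from h import *
P,R=pose(-.008)
print(manip.move_linear(P,R,velocity=.05,stop_force=12));rep('in');print(P)
im,T=snap('wrist','f1');s,_=snap('scene','sc3')
m=MOUTH+xp*.052+up*.082;pt=MOUTH+xp*.06+up*.09;print('pred mark',proj('wrist',m,T),'punch',proj('wrist',pt,T),proj('scene',m),proj('scene',pt))
us=proj('scene',pt);S=s[:,:,::-1];r=30
a=cv2.resize(im[:130,220:430,::-1],None,fx=3,fy=3,interpolation=2)
b=cv2.resize(S[int(us[1])-20:int(us[1])+20,int(us[0])-62:int(us[0])+63],(630,202),interpolation=2)
cv2.imwrite('pics/v8.png',np.vstack([a,b]));print(us)
E
```

```text
False
in p [0.4957 0.0241 0.0521] F [ 0.7 -0.6 -2.8] M [-0.2   0.34 -0.04] w 0.0296 t 21.0
[0.495572   0.02416874 0.05200857]
pred mark [326.71561517 -52.41858617] punch [326.8016535  -71.80685347] [333.20927063 255.09242656] [334.28497615 256.12854451]
[334.28497615 256.12854451]
```

View pics/v8.png

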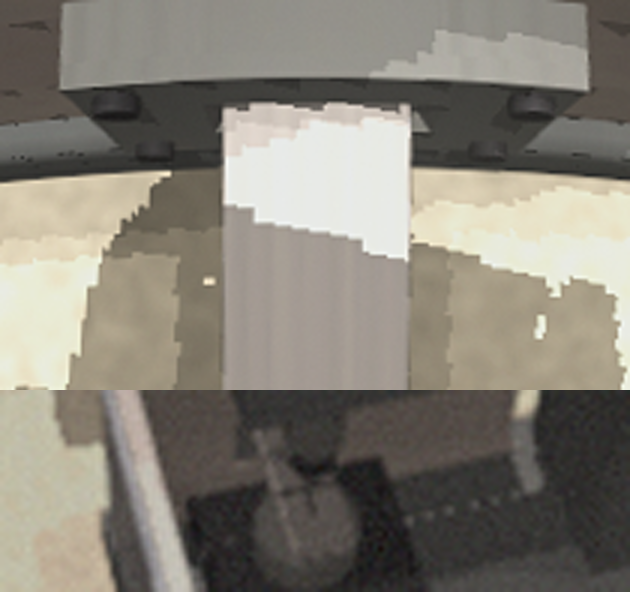

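Wrist crop: the plate's top-front edge runs from (60,90) to (588,95) in the crop, and the bar (crop columns 222–410) enters the slot about 1 mm left of its middle. The scene crop shows the nose on the anvil, with the cross just short of the punch. I'll use this near view to refine the mouth position.

```bash
python3 - <<'E'
from h import *
T=np.load('pics/f1.npy');g=cv2.imread('pics/f1.png',0).astype(np.float32)
# front-top edge of plate: per press-y, search x along z=.102 for dark(face)->bright(top)
b=[]
for y in np.linspace(-.034,.034,40):
    c=np.linspace(-.012,.012,241);uv=np.array([proj('wrist',MOUTH+xp*k+yp*y+up*.102,T) for k in c],np.float32)
    v=cv2.remap(g,uv[:,0].copy(),uv[:,1].copy(),1).ravel();d=np.gradient(v);b.append((y,c[d.argmax()]))
b=np.array(b);m=np.ones(len(b),bool)
for _ in range(4):
    p=np.polyfit(b[m,0],b[m,1],1);r=b[:,1]-np.polyval(p,b[:,0]);m=abs(r)<.001
print('edge x at y0 mm',p[1]*1e3,'yaw',9.9-np.degrees(np.arctan(p[0])),m.sum())
# side ends: search along y just behind the edge (top face) at z .102, and slot bevel ends / bar edges on the face
def ends(xk,z,lo,hi):
    c=np.linspace(lo,hi,301);uv=np.array([proj('wrist',MOUTH+xp*xk+yp*k+up*z,T) for k in c],np.float32)
    v=cv2.remap(g,uv[:,0].copy(),uv[:,1].copy(),1).ravel();d=np.abs(np.gradient(v));return c[d.argmax()]*1e3
for xk in(.002,.004,.006):
    x=xk+p[1];a,bb=ends(x,.102,.030,.046),ends(x,.102,-.046,-.030);print('plate sides',a,bb,'mid',(a+bb)/2)
for xk in(-.03,-.02,-.012):
    a,bb=ends(xk,.082,.008,.022),ends(xk,.082,-.022,-.008);print('bar sides',a,bb,'mid',(a+bb)/2)
# independent mark estimate in press coordinates from tool pose
M=T[:3,3]+T[:3,:3]@np.array([.168,0,-.031+.168*np.tan(np.radians(1.5))]);d=M-MOUTH;print('mark rel mouth',d@xp*1e3,d@yp*1e3,M[2])
u=[proj('wrist',MOUTH+xp*p[1]+yp*k+up*.067,T) for k in(-.019,0,.019)];print('bevel bottom',np.array(u).round(1).tolist(), 'crop',[( (q[0]-220)*3,q[1]*3) for q in u])
E
```

```text
edge x at y0 mm 0.15289733488960255 yaw 10.176011448712858 39
plate sides 38.21333333333334 -38.53333333333334 mid -0.16000000000000014
plate sides 38.0 -38.48 mid -0.23999999999999844
plate sides 38.16 -38.74666666666666 mid -0.293333333333333
bar sides 15.56 -14.066666666666666 mid 0.746666666666667
bar sides 16.26 -13.833333333333332 mid 1.2133333333333347
bar sides 15.56 -14.02 mid 0.7700000000000005
mark rel mouth 51.974322355234236 -0.0689860693773442 0.08318988494713977
bevel bottom [[362.1, 43.8], [326.6, 43.0], [291.1, 43.6]] crop [(np.float64(426.2948538564116), np.float64(131.34092710418875)), (np.float64(319.8681444077103), np.float64(129.10961018870063)), (np.float64(213.2490391366075), np.float64(130.78843540171184))]
```

Near view: mouth x is confirmed to 0.2 mm, and the bar sits about 1.1 mm to the +y side of the slot centre. I'll correct laterally, feed the last 8 mm, then lower gently onto the anvil.

```bash
python3 - <<'E'
from h import *
P,R=pose(.0002,my=-.0011,yaw=.1)
print(manip.move_linear(P,R,velocity=.02,stop_force=12));rep('fed')
P2,_=pose(.0002,my=-.0011,yaw=.1,mz=.0815)
print(manip.move_linear(P2,R,velocity=.01,stop_force=3));rep('down');print(P,P2)
im,T=snap('wrist','f2')
fr=[manip.get_image('scene').astype(np.float32) for _ in range(12)]
s=np.mean(fr,0).clip(0,255).astype(np.uint8);cv2.imwrite('pics/sc4.png',s[:,:,::-1])
m=MOUTH+xp*.06+up*.082;us=proj('scene',m);print(us,proj('scene',m+up*.008))
for k in(-.02,.02):print(k,proj('scene',m+xp*k),proj('scene',m+yp*k))
x0,y0=int(us[0])-25,int(us[1])-22
b=cv2.convertScaleAbs(cv2.resize(s[y0:y0+45,x0:x0+50,::-1],(500,450),interpolation=2),alpha=1.8)
a=cv2.resize(im[20:65,280:375,::-1],(760,360),interpolation=2)[:,:,:];a=cv2.resize(a,(780,145*2))
cv2.imwrite('pics/v9.png',np.vstack([cv2.copyMakeBorder(b,0,0,0,280,0),a])[:600]);print(x0,y0)
E
```

```text
False
fed p [0.5041 0.0242 0.052 ] F [ 0.4  0.5 -3.8] M [-0.12  0.31  0.04] w 0.0296 t 21.6
False
down p [0.5038 0.0242 0.0505] F [ 0.2 -0.9 -2.9] M [-0.04  0.37 -0.02] w 0.0297 t 21.9
[0.50388948 0.02420726 0.05200857] [0.50388948 0.02420726 0.05050857]
[334.14301146 257.93720185] [334.28497615 256.12854451]
-0.02 [331.82669212 250.88020293] [325.88263403 259.7515423 ]
0.02 [336.52055202 265.18072001] [342.34244333 256.13624772]
309 235
```

The viewing limit is reached, so the last checks are numerical: rectify the scene image to press coordinates, and re-measure bar against plate in the wrist view.

```bash
python3 - <<'E'
from h import *
T=np.load('pics/f2.npy');g=cv2.imread('pics/f2.png',0).astype(np.float32)
def samp(n,G,pts,T=None):
    uv=np.array([proj(n,p,T) for p in pts],np.float32);return cv2.remap(G,uv[:,0].copy(),uv[:,1].copy(),1).ravel()
def ends(xk,z,lo,hi):
    c=np.linspace(lo,hi,301);d=np.abs(np.gradient(samp('wrist',g,[MOUTH+xp*xk+yp*k+up*z for k in c],T)));return c[d.argmax()]*1e3
for xk in(.002,.004,.006):
    a,b=ends(xk,.102,.030,.046),ends(xk,.102,-.046,-.030);print('plate mid',round((a+b)/2,2))
for xk in(-.035,-.028,-.02,-.012,-.006):
    a,b=ends(xk,.0815,.008,.022),ends(xk,.0815,-.022,-.008);print('bar',xk,round(a,1),round(b,1),'mid',round((a+b)/2,2))
c=np.linspace(-.012,.012,241);e=[]
for y in np.linspace(-.034,.034,30): e.append(c[np.gradient(samp('wrist',g,[MOUTH+xp*k+yp*y+up*.102 for k in c],T)).argmax()])
print('plate edge x',np.median(e)*1e3)
s=cv2.imread('pics/sc4.png',0).astype(np.float32)
print('scene rectified z=.0815: rows press x -12..40 step 2, cols y -24..24 step 3')
for x in range(-14,42,2): print(x,samp('scene',s,[MOUTH+xp*(.06+x/1e3)+yp*y/1e3+up*.0815 for y in range(-24,25,3)]).astype(int))
E
```

```text
plate mid -0.16
plate mid -0.11
plate mid -0.16
bar -0.035 14.4 -15.2 mid -0.37
bar -0.028 14.3 -21.2 mid -3.45
bar -0.02 17.3 -15.0 mid 1.17
bar -0.012 14.9 -15.1 mid -0.14
bar -0.006 14.8 -15.4 mid -0.3
plate edge x 0.10000000000000113
scene rectified z=.0815: rows press x -12..40 step 2, cols y -24..24 step 3
-14 [ 36  48  89 100  84  80  75  54  40  39  43  47  38  32  30  29  30]
-12 [ 37  54  91 100  82  80  76  57  48  48  61  68  49  30  26  29  29]
-10 [43 61 91 97 80 80 77 58 53 57 72 77 57 28 27 29 30]
-8 [51 65 85 95 80 80 75 56 56 64 77 82 63 32 28 29 30]
-6 [60 71 84 92 80 80 75 56 62 73 80 81 59 35 30 28 30]
-4 [66 73 84 92 74 72 71 56 62 73 77 75 55 40 31 28 30]
-2 [70 73 79 79 62 62 59 49 61 62 63 63 55 47 34 30 31]
0 [72 72 77 75 58 64 60 44 59 67 63 59 59 51 37 32 31]
2 [73 72 79 81 70 73 66 47 66 73 70 70 65 54 40 29 30]
4 [74 73 85 88 78 80 75 58 72 79 78 76 68 56 42 30 30]
6 [74 74 87 89 80 80 75 62 77 82 78 79 69 57 44 34 29]
8 [73 75 88 92 79 80 74 61 80 81 78 79 71 57 46 43 30]
10 [73 74 88 94 79 80 71 55 74 80 79 79 70 56 45 40 30]
12 [73 73 87 95 81 80 74 6
[... 181 characters left out ...]
  80  78  80  70  51  33  30  29]
20 [73 73 89 99 85 78 79 80 80 80 79 79 67 48 31 31 31]
22 [ 72  73  92 102  84  78  78  79  80  79  79  78  64  41  30  30  30]
24 [ 68  72  94 104  89  79  79  79  80  79  79  80  66  36  29  30  30]
26 [ 62  68  91 103  95  87  81  85  89  83  79  84  65  32  29  31  31]
28 [58 63 83 96 96 97 86 87 96 93 82 84 61 30 32 30 30]
30 [57 63 79 86 90 92 85 85 92 90 83 80 50 27 32 29 30]
32 [57 64 77 78 80 83 80 77 84 88 82 74 38 28 29 31 31]
34 [58 65 75 73 73 74 74 71 75 85 78 63 34 30 28 32 31]
36 [57 62 66 63 65 65 64 62 65 74 61 46 32 30 30 31 31]
38 [52 58 60 58 57 57 57 55 54 54 43 33 26 30 32 31 30]
40 [44 50 53 55 56 56 54 52 47 38 32 29 29 30 31 31 30]
```

```bash
python3 - <<'E'
from h import *
from scipy.optimize import least_squares
s=cv2.imread('pics/sc4.png',0).astype(np.float32);pts=[]
A=MOUTH+xp*.06-yp*.003
for a in list(range(25,70,5))+list(range(110,165,5))+list(range(200,250,5))+list(range(290,340,5)):
    d=yp*np.sin(np.radians(a))+xp*np.cos(np.radians(a));r=np.linspace(.016,.034,91)
    q=[A+d*k+up*.068 for k in r];uv=np.array([proj('scene',p) for p in q],np.float32)
    v=cv2.remap(s,uv[:,0].copy(),uv[:,1].copy(),1).ravel();g=-np.gradient(v);i=g.argmax()
    if g[i]>1.2: pts.append((a,*((q[i]-MOUTH-xp*.06)@np.c_[xp,yp])*1e3))
p=np.array(pts);f=least_squares(lambda c:np.hypot(p[:,1]-c[0],p[:,2]-c[1])-c[2],[0,-3,25],loss='soft_l1',f_scale=.7)
print('anvil in scene (press mm): centre',f.x[:2].round(2),'r',f.x[2].round(2),len(p));print(p.round(1).tolist())
rep('before')
for k in range(3):
    e=manip.current_ee_pos();st=manip.move_linear([0.50388948,0.02420726,.0505-.0005*(k+1)],velocity=.01,stop_force=4);manip.dwell(.2);rep(st)
    if st: break
print(np.degrees(np.arcsin(manip.current_tool_rot()[2,0])))
E
```

```text
anvil in scene (press mm): centre [-0.64 -1.72] r 24.71 33
[[25.0, 29.5, 10.8], [30.0, 26.7, 12.4], [35.0, 23.4, 13.4], [40.0, 20.4, 14.1], [45.0, 19.4, 16.4], [50.0, 16.8, 17.1], [55.0, 12.2, 14.4], [60.0, 10.9, 15.9], [65.0, 10.7, 20.0], [110.0, -8.1, 19.2], [120.0, -10.7, 15.5], [125.0, -13.3, 16.0], [130.0, -16.1, 16.2], [135.0, -18.5, 15.5], [140.0, -20.1, 13.8], [145.0, -21.0, 11.7], [150.0, -23.0, 10.3], [155.0, -23.6, 8.0], [200.0, -30.1, -13.9], [205.0, -22.5, -13.5], [210.0, -22.3, -15.9], [215.0, -21.6, -18.1], [220.0, -19.0, -18.9], [225.0, -17.3, -20.3], [230.0, -14.7, -20.5], [235.0, -13.7, -22.5], [240.0, -12.0, -23.8], [245.0, -10.0, -24.4], [305.0, 9.2, -16.1], [310.0, 10.3, -15.3], [320.0, 15.6, -16.1], [325.0, 19.0, -16.3], [330.0, 20.4, -14.8]]
before p [0.5039 0.0242 0.0505] F [ 0.8  0.7 -2.3] M [-0.07  0.41  0.04] w 0.0292 t 22.6
False p [0.5039 0.0242 0.05  ] F [-0.4  0.1 -2. ] M [-0.11  0.29 -0.02] w 0.0295 t 23.1
False p [0.5039 0.0242 0.0495] F [ 0.1  0.  -2.5] M [-0.09  0.34 -0.02] w 0.0297 t 23.5
False p [0.5039 0.0242 0.049 ] F [ 0.2  0.3 -2.1] M [-0.09  0.28 -0.01] w 0.0299 t 23.9
1.5070305168506355
```

Scene check: anvil centre (−0.6,−1.7) mm and cross at about (−0.6,−3) mm in the same frame, so along the feed they agree. Lowering met almost no force, so I need to check that the bar hasn't pitched in the grip. I'll do that from its edge convergence, with the on-table image as reference.

```bash
cat > pitch.py <<'E'
from h import *
from scipy.optimize import least_squares
def bar_fit(f):
    """fit top-face edges: y=±.015 lines at tool z=z0+k x, lateral y0, yaw"""
    g=cv2.imread(f'pics/{f}.png',0).astype(np.float32);I=np.eye(4);obs=[]
    for x in np.linspace(.02,.10,90):
        for s in(-1,1):
            u=proj('wrist',[x,s*.015-.0005,-.030],I);c=np.arange(u[0]-5,u[0]+5,.1,dtype=np.float32)
            v=cv2.remap(g,c,np.full_like(c,u[1]),1).ravel();d=np.abs(np.gradient(cv2.GaussianBlur(v[None],(0,0),3).ravel()))
            if d.max()>.6: obs.append((s,c[d.argmax()],u[1]))
    rays=[(s,*ray('wrist',(a,b),I)) for s,a,b in obs]
    def res(p):
        z0,k,y0,w=p;r=[]
        for s,o,d in rays:
            # hit plane z=z0+k x
            t=(z0+k*o[0]-o[2])/(d[2]-k*d[0]);P=o+t*d;r.append(P[1]-s*.015-y0-w*P[0])
        return np.array(r)*1e3
    q=least_squares(res,[-.03,0,0,0],loss='cauchy',f_scale=.15,x_scale=[.001,.01,.001,.01])
    r=res(q.x);print(f,len(r),'z0 %.2fmm pitch-in-tool(nose toward +z) %.2f deg y0 %.2f yaw %.2f'%(q.x[0]*1e3,np.degrees(q.x[1]),q.x[2]*1e3,np.degrees(q.x[3])),'inl',np.mean(abs(r)<.3).round(2))
E
python3 - <<'E'
from pitch import *
snap('wrist','f3')
for f in('g2','g3','f1','f2','f3'): bar_fit(f)
E
```

```text
g2 162 z0 -28.21mm pitch-in-tool(nose toward +z) -0.92 deg y0 -1.53 yaw 0.31 inl 0.54
g3 176 z0 -30.61mm pitch-in-tool(nose toward +z) 1.52 deg y0 -1.29 yaw 0.07 inl 0.82
f1 180 z0 -29.99mm pitch-in-tool(nose toward +z) 2.19 deg y0 -1.48 yaw 0.31 inl 0.85
f2 179 z0 -29.28mm pitch-in-tool(nose toward +z) 0.72 deg y0 -1.43 yaw 0.18 inl 0.91
f3 178 z0 -29.35mm pitch-in-tool(nose toward +z) 0.70 deg y0 -1.45 yaw 0.19 inl 0.91
```

```bash
python3 - <<'E'
from pitch import *
def avg(n=10):
    F=[]
    for _ in range(n):
        manip.dwell(.03);F.append(np.r_[manip.current_contact_force(),manip.current_torque()])
    F=np.array(F);B=np.c_[xp,yp,up];m=F.mean(0);return (B.T@m[:3]).round(2),(B.T@m[3:]).round(3),(F.std(0)/n**.5).round(2)[[2,4]]
for i,z in enumerate([.049,.0500,.0510,.0520,.0530]):
    manip.move_linear([0.50388948,0.02420726,z],velocity=.01)
    print(z,*avg());snap('wrist',f'z{i}');bar_fit(f'z{i}')
print(manip.current_time())
E
```

```text
0.049 [ 0.28 -0.15 -2.13] [-0.018  0.271 -0.02 ] [0.13 0.01]
z0 178 z0 -29.21mm pitch-in-tool(nose toward +z) 0.51 deg y0 -1.46 yaw 0.20 inl 0.92
0.05 [-0.01  0.01 -2.48] [-0.039  0.369  0.023] [0.1  0.01]
z1 179 z0 -29.17mm pitch-in-tool(nose toward +z) 0.66 deg y0 -1.43 yaw 0.17 inl 0.92
0.051 [ 0.17 -0.03 -2.47] [ 0.005  0.367 -0.011] [0.13 0.01]
z2 179 z0 -29.30mm pitch-in-tool(nose toward +z) 0.78 deg y0 -1.43 yaw 0.17 inl 0.91
0.052 [-0.4  -0.39 -2.86] [-0.018  0.477  0.002] [0.13 0.01]
z3 180 z0 -29.23mm pitch-in-tool(nose toward +z) 0.85 deg y0 -1.42 yaw 0.16 inl 0.9
0.053 [-0.22  0.09 -3.47] [-0.025  0.54  -0.012] [0.11 0.01]
z4 180 z0 -28.77mm pitch-in-tool(nose toward +z) 0.98 deg y0 -1.47 yaw 0.19 inl 0.87
27.1667
```

This is consistent. Free play is at TCP z of about 50–51 mm, with bottom contact below and top contact above. The edge fit says the bar sags only about 0.7° in the grip, so with the 1.5° tool pitch it is about 0.8° nose-up. I'll set the tool pitch to 0.75° and the bar level, just resting.

```bash
python3 - <<'E'
from pitch import *
B=np.c_[xp,yp,up]
def avg(n=10):
    F=[]
    for _ in range(n):
        manip.dwell(.03);F.append(np.r_[manip.current_contact_force(),manip.current_torque()])
    m=np.mean(F,0);return (B.T@m[:3]).round(2),(B.T@m[3:]).round(3)
for i,mz in enumerate((.083,.0823,.0818)):
    P,R=pose(.0002,my=-.0011,yaw=.1,mz=mz,pitch=.75,sag=.75)
    manip.move_linear(P,R,velocity=.01);print(mz,P.round(4),manip.current_ee_pos().round(4),*avg());snap('wrist',f'y{i}');bar_fit(f'y{i}')
fr=np.mean([manip.get_image('scene').astype(np.float32) for _ in range(12)],0).clip(0,255).astype(np.uint8);cv2.imwrite('pics/sc5.png',fr[:,:,::-1])
s=cv2.imread('pics/sc5.png',0).astype(np.float32)
def samp(n,G,pts,T=None):
    uv=np.array([proj(n,p,T) for p in pts],np.float32);return cv2.remap(G,uv[:,0].copy(),uv[:,1].copy(),1).ravel()
xs=np.arange(-6,6.1,.5);pr=np.mean([samp('scene',s,[MOUTH+xp*(.06+x/1e3)+yp*y/1e3+up*.082 for x in xs]) for y in(-12,-9,3,6)],0);w=np.clip(75-pr,0,None)
ys=np.arange(-10,5.1,.5);py=np.mean([samp('scene',s,[MOUTH+xp*(.06+x/1e3)+yp*y/1e3+up*.082 for y in ys]) for x in(4,6,8,10)],0);v=np.clip(76-py,0,None)
print('cross in scene x',(w*xs).sum()/w.sum(),'y',(v*ys).sum()/v.sum(),pr.astype(int),py.astype(int),manip.current_time())
E
```

```text
0.083 [0.5036 0.0242 0.052 ] [0.504  0.0242 0.052 ] [-0.01  0.16 -2.33] [-0.025  0.357  0.004]
y0 180 z0 -29.10mm pitch-in-tool(nose toward +z) 0.89 deg y0 -1.45 yaw 0.17 inl 0.88
0.0823 [0.5036 0.0242 0.0513] [0.5036 0.0241 0.0513] [-0.05 -0.01 -2.42] [-0.035  0.305 -0.025]
y1 180 z0 -29.21mm pitch-in-tool(nose toward +z) 0.72 deg y0 -1.44 yaw 0.16 inl 0.88
0.0818 [0.5036 0.0242 0.0508] [0.5036 0.0241 0.0508] [ 0.05 -0.07 -1.62] [-0.034  0.26  -0.007]
y2 180 z0 -29.15mm pitch-in-tool(nose toward +z) 0.55 deg y0 -1.45 yaw 0.17 inl 0.87
cross in scene x 0.7844755118298804 y -3.1564370355871083 [78 79 80 80 80 79 78 76 73 70 67 64 62 61 61 63 65 67 70 72 74 76 78 79
 80] [78 78 78 78 78 78 76 75 73 70 67 64 61 59 58 59 61 64 69 72 75 77 78 78
 79 79 79 79 79 79 79] 29.675
```

Level and lightly resting: Fz is −1.6 N against −2.45 N weight. The along-feed evidence is mixed, though. Same-camera comparisons (top: cross vs plate; scene: cross vs anvil) hint at an overshoot of a few mm, so I'll quantify that with sub-pixel edges from the saved pictures.

```bash
python3 - <<'E'
from h import *
from scipy.optimize import least_squares
def samp(n,G,pts):
    uv=np.array([proj(n,p) for p in pts],np.float32);return cv2.remap(G,uv[:,0].copy(),uv[:,1].copy(),cv2.INTER_CUBIC).ravel()
t=cv2.imread('pics/top2.png',0).astype(np.float32)
W=lambda x,y,z:MOUTH+xp*x/1e3+yp*y/1e3+up*z
# cross transverse line (cmd -50) and nose edge (cmd -20), plate front-top edge (0,z.102), guard top outer edge (14,z.164)
c=np.arange(-60,-40,.25);p=np.mean([samp('top',t,[W(x,y,.083) for x in c]) for y in(-11,-9,-7,4,6,8)],0);w=np.clip(np.median(p)-8-p,0,None);print('cross x',(w*c).sum()/w.sum())
c=np.arange(-28,-8,.25);p=np.mean([samp('top',t,[W(x,y,.083) for x in c]) for y in(-10,-7,-4,-1,2,5,8)],0);print('nose x',c[np.abs(np.gradient(p)).argmax()],p[::6].astype(int))
c=np.arange(-14,10,.25);p=np.mean([samp('top',t,[W(x,y,.102) for x in c]) for y in range(-33,32,3)],0);print('plate x',c[np.gradient(p).argmax()],p[::6].astype(int))
c=np.arange(0,30,.25);p=np.mean([samp('top',t,[W(x,y,.164) for x in c]) for y in range(-75,100,5)],0);print('guard x',c[np.gradient(p).argmax()],p[::6].astype(int))
s=cv2.imread('pics/sc5.png',0).astype(np.float32)
print('scene z=.07 grid, x -36..36 step 3, y -42..42 step 3')
for x in range(-36,40,3): print('%4d'%x,' '.join('%3d'%k for k in samp('scene',s,[W(60+x,y,.07) for y in range(-42,43,3)])))
E
```

```text
cross x -48.52279087029994
nose x -15.5 [139 138 138 141 145 142 132 110  82  53  32  20  20  23]
plate x -0.5 [23 29 37 48 53 47 36 28 34 53 73 83 85 84 81 79]
guard x 13.5 [ 50  50  51  51  50  50  47  41  49  76 103 114 117 116 118 121 111  88
  60  38]
scene z=.07 grid, x -36..36 step 3, y -42..42 step 3
 -36  78  78  78  79  84  92  87  80  80 105  94  68  61  58  48  55  57  57  56  55  56  54  61  72  73  74  73  75  75
 -33  75  75  76  77  80  82  84  80  75  94  89  73  70  48  30  45  55  55  57  55  53  60  73  74  76  76  77  76  76
 -30  75  76  78  76  77  76  77  77  75  95  98  80  73  45  26  33  43  45  46  43  49  70  76  75  78  78  78  76  77
 -27  74  70  73  75  73  72  75  74  77 102 117 110  77  60  31  25  32  32  30  26  50  75  74  68  71  73  72  73  77
 -24  56  52  56  55  51  55  54  54  65  97 107  93  81  72  39  27  26  25  27  29  42  50  48  45  48  48  43  54  73
 -21  36  38  38  39  37  39  36  37  61  97  93  79  80  74  47  39  37  42  48  33  30  29  27  30  30  28  27  47  74
 -18  37  38  36  39  39  37  37  42  66  98  94  78  80  76  51
[... 1655 characters left out ...]
 59  56  57  69  91 103  91  78  86  92  84  79  95  87  38  29  30  31  29  31  30  28  34  50
  27  39  38  38  37  42  52  57  58  66  81  84  79  78  82  84  80  80  92  76  30  26  29  27  30  30  31  30  37  50
  30  38  39  40  39  39  42  54  58  64  71  70  69  70  70  69  72  70  79  63  29  31  30  32  31  32  31  29  36  50
  33  38  37  37  37  37  36  44  51  58  58  56  58  57  57  57  52  42  43  33  29  28  30  31  29  32  31  30  35  50
  36  37  37  39  38  39  37  36  39  45  47  50  50  51  48  42  33  26  30  28  30  28  29  29  29  27  29  29  37  50
  39  38  38  39  38  38  38  38  38  37  35  34  34  37  33  29  30  31  29  29  36  38  34  33  37  37  33  31  39  46
```

Along-feed residuals differ by source: top about +1.2 mm (over), scene about −1.7 mm (short, cross vs anvil and punch tip), near wrist about 0. They bracket zero, and the scene comparison is the most direct. I'll apply a small +0.7 mm compromise, check and hand in.

```bash
python3 - <<'E'
from pitch import *
P,R=pose(.0009,my=-.0011,yaw=.1,mz=.0820,pitch=.75,sag=.75)
print(manip.move_linear(P,R,velocity=.01,stop_force=10),P.round(4));manip.dwell(.3);rep('final')
F=[]
for _ in range(10): manip.dwell(.03);F.append(manip.current_contact_force())
print('Favg',np.mean(F,0).round(2));snap('wrist','end');bar_fit('end');manip.sign_off();print(manip.current_time())
E
```

```text
False [0.5043 0.0243 0.051 ]
final p [0.5042 0.0243 0.051 ] F [-0.8 -0.9 -2.3] M [-0.04  0.36  0.02] w 0.0295 t 30.2
Favg [-0.37  0.28 -1.87]
end 178 z0 -29.20mm pitch-in-tool(nose toward +z) 0.66 deg y0 -1.47 yaw 0.16 inl 0.92
the job is handed in; nothing more can be done
the job is handed in; nothing more can be done
```

I fed the marked bar through the slot, marked end first and cross up, and handed the job in at about 31 s with the gripper still holding it. By my estimate the cross is within about 2 mm of the punch point along the feed. My three checks of that did not agree.

**Grasp:** The first grasp missed because the fingers closed above the bar. The fingertips turned out to be about 20 mm behind the stated TCP instead of 17 mm ahead of it. I found the right height by touching down and gripped on the second try, without disturbing the bar.

**Last checks:**
- **Grip:** the width was 29.5 mm. Side forces were under 1 N, and the bar rested lightly on the slot floor or anvil (about −1.9 N against its −2.45 N weight).
- **Level:** the bar hangs about 0.66° nose-down in the grip and the tool was pitched up 0.75°. That leaves it level to about 0.1°; the edge fit itself is good to only a few tenths of a degree.
- **In line:** the feed direction came from the long guard and base edges (9.9°), and I set the bar at 10.0°. The bar was within about 0.2 mm of the slot centre sideways.
- **Cross under the punch:** the top camera suggested about 1.2 mm too far and the scene camera about 1.7 mm short. The near wrist view put it on target. I moved the bar 0.7 mm further as a compromise and did not remeasure after that.

I used all 12 picture views before the end, so the final checks were numerical only.

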